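Fill the last place of a parts tray and stack an empty tray on it

TASK

Set the finished ring from the steel block gently down, standing upright on the floor of the free place of the tray that already holds three rings. Then lift only the top empty tray by its grip bar, straight up off the spare stack so that the tray beneath is left lying where it is, and lower it gently, without dropping it, squarely onto the ring tray until all four corner lugs are fully home in the sockets. The ring tray stays where it stands; let go of everything, and leave the other things on the bench alone.

Things in the scene. Friction and masses are not known exactly. Their poses are not given: they have to be found in the camera images.
- full_tray: Blue plastic stacking tray, 200 (own x) x 150 (own y) x 54 mm, about 0.26 kg, all three alike. Origin: centre of the plane of its foot tips, z up; underside of floor at z 8, floor top z 12, rim z 54; walls 4 mm. It stands by itself on the bench, left or right, three rings in it. A web along x at y = 0 and a 5 mm high rib across each bay at x = 0 make four places, centred at about x +-48, y +-38 mm
- full_tray_socket (a point): mouth of one of the ring tray's four corner sockets, at rim height (own x +88.5, y +63.5, z 54 mm). The four are at x +-88.5, y +-63.5: square holes 15 x 15 mm, 10 mm deep, in the 22 mm corner columns. A tray seated on this one, either way round, has its lugs in them, its floor on the rim and its origin 46 mm above this tray's
- top_spare: Blue plastic stacking tray, 200 (own x) x 150 (own y) x 54 mm, about 0.26 kg, all three alike. Origin: centre of the plane of its foot tips, z up; underside of floor at z 8, floor top z 12, rim z 54; walls 4 mm. The upper of the two empty trays of the spare stack; its lugs sit loosely (1.5 mm play each side) in the sockets of the tray under it, no latch. To be carried by its grip bar
- top_spare_lug (a point): tip of one of the top spare tray's four lugs (own x +88.5, y +63.5, z 0). The four, at x +-88.5, y +-63.5 mm, are tapered round pegs 8 mm long under the floor, 12 mm diameter at the root, 8 mm at the tip; they are also the feet
- top_spare_grip (a point): middle of the top spare tray's grip bar, 39 mm above the tray's origin. Black bar in the middle of the web: 14 mm thick (tray y), 80 mm long (tray x), z 26 to 52 mm, its top 2 mm below the rim; fingers go down into the bays on both sides of it, 64 mm free width on each side. Every tray has one
- lower_spare: Blue plastic stacking tray, 200 (own x) x 150 (own y) x 54 mm, about 0.26 kg, all three alike. Origin: centre of the plane of its foot tips, z up; underside of floor at z 8, floor top z 12, rim z 54; walls 4 mm. The lower of the two empty spare trays; stands loose on the bench on its lugs, it must stay there
- last_ring: Last finished part: ground steel spacer ring, outer diameter 30, bore 16, height 34 mm, 0.13 kg, standing upright by itself on the steel bench block. Origin: centre of its underside; z along its axis
- last_ring_center (a point): middle of that ring, 17 mm above its underside
- bench_block: Fixed square steel bench block, 70 x 70 x 16 mm, dark, on the bench between the trays. Origin: centre of its underside
- gap_floor (a point): the free place of the full tray as it stood at the start: centre of that place, on the tray floor (12 mm above the bench); not visible. It does not follow the tray if the tray is pushed
- ring_a: One of the three finished rings standing in the full tray, each in a place of its own: same ring as the last one (30 diameter x 34 mm). Origin: centre of its underside
- ring_a_center (a point): middle of that ring, 17 mm above its underside
- ring_b: One of the three finished rings standing in the full tray, each in a place of its own: same ring as the last one (30 diameter x 34 mm). Origin: centre of its underside
- ring_b_center (a point): middle of that ring, 17 mm above its underside
- ring_c: One of the three finished rings standing in the full tray, each in a place of its own: same ring as the last one (30 diameter x 34 mm). Origin: centre of its underside
- ring_c_center (a point): middle of that ring, 17 mm above its underside
- micrometer: outside micrometer lying flat beyond the bench block, about 150 x 50 x 15 mm; bystander. Origin: near its middle, on the bench
- caliper: steel caliper lying flat at the far side, 225 x 75 x 11 mm; bystander. Origin: middle of its beam, on the bench
- oiler: red oil can with a thin brass spout, 66 mm diameter, 148 mm high, beyond the bench block; bystander. Origin: centre of its underside
- blue_bottle: small bottle of marking fluid, 52 mm diameter, 95 mm high, far left; bystander. Origin: centre of its underside
- brush: bench brush lying at the left; bystander. Origin: near its middle, on the bench
- hammer: hammer lying at the right; bystander. Origin: near its middle, on the bench
There are look-alikes about, which are no part of the job. What is shaped like the ring_a but blue or brown is not meant. Leave any purple look-alike of the ring_b alone.

How it is judged:
By the outcome, as a careful person would: the job done as asked, in the order asked, and still so for the second after the job is handed in, with the robot touching nothing.
It also fails if it takes over 56 s, if anything falls off the work surface, if the arm or the gripper's body presses on something with over 40 N, if the wrist force passes 120 N, or if a joint passes its speed limit or range.

ROBOT

A 7-joint arm with a two-finger parallel gripper is mounted at the origin on the work surface. World frame = base frame: x ahead of the robot, y to its left, z up, the work surface at z = 0. Lengths are in m, angles in rad, forces in N, time in s.
With the tool pointing down it reaches from about 0.425 to 0.925 m from the base axis. Payload 6.8 kg.
Tool frame: the origin (TCP) lies at the very end of the fingers, on their centre line; the grasp point (between the pads) lies 19 mm behind it; z points along the fingers, y is the line along which they close (so a half turn about z gives the same grasp; the last joint's range is limited). The gripper opens to 85 mm and grips with 20 to 120 N. Pads are 22 mm wide; open, the fingers measure 114 mm over their backs; the gripper's body (76 mm by 85 mm) begins 54 mm behind the grasp point. The pads swing forward as they close: fully open they stand 13 mm farther back than shut.
Start: joints at [1.211, 0.477, 0.022, 1.555, -0.011, 1.109, -0.083], TCP at [0.168, -0.654, 0.194] pointing down, gripper open.
Joint ranges: [-2.96, 2.96], [-0.34, 2.1], [-1.41, 1.46], [0.24, 2.44], [-1.37, 4.51], [0.17, 1.92], [-2.96, 2.96]. Speed limits (rad/s): [2.39, 2.39, 3.14, 3.14, 3.14, 3.14, 3.14].

INTERFACE

Orientations are given as a rotation vector (axis times angle).
In Python, from bench import get_obs, viewer, r gives the robot as it stands. The module is installed in compiled form; this text tells all that it offers.
- The arm moves only by the tool play_rows, never from a script. Its argument "commands" is a list that holds one entry, the list of rows, each a list of 5 numbers: the gripper's target within -1 to 1 (shut at 1, half-way at 0, fully open at -1), then the shift along the tool's x, y, z scaled (see below), then the turn about the tool's z scaled (see below). A call has 1 to 12 rows; each row is the pose to reach, as a shift and turn from the pose commanded when the call began, along the tool's axes at that moment; what a row does not reach only later rows make up. The controller multiplies each number of a shift by 0.2 m and each number of a turn by pi/2 rad. A row lasts 1/12 s, in which the tool goes at most 41.7 mm and 7.16 degrees, less where a joint would pass 70% of its speed; a pose out of reach is approached as far as the arm can. A call with a number of a shift or a turn outside -1 to 1 is refused whole. A call with a gripper value outside its range is refused whole. The fingers move at their own pace and stop on an object; "grip_force" is the grip in N (left out, the last holds). Time passes only in rows, so rows that repeat a pose let the fingers close. It gives the time, the measured TCP pose, the force, the opening and the grip force at its end, in the units of the state.
- get_obs(): the state, without advancing time (a new reading comes with each control period).
- viewer.grab_frame(name): name is "side" or "top" or "wrist"; returns a dict with "pixels" (400x640x3 uint8, red, green, blue), "fovy" (degrees; the focal length in pixels is half the picture's height over the tangent of half this angle, whatever the lens; pixels are square), "cx", "cy" (the principal point, pixels), "distortion" ([k1, k2, p1, p2, k3] as OpenCV has them; the pictures are not rectified), "world_to_cam" (4x4, takes a point from world to camera coordinates); the wrist camera has in their place "hand_eye" (4x4, takes a point from camera to tool coordinates, whose origin is the TCP and whose axes are the flange's). Camera axes: x right, y up, looking along -z (the intrinsics and any distortion apply to the point x, -y, -z); pixel columns grow to the right and rows downward; lengths in m; the calibration is good to about 2 mm. A picture is of the moment at which its call begins: read the wrist's pose just before it. There is no depth.
- r.hand_in(): hands the job in; it is judged then, once.
Trained networks look in a picture, given as the dict that the camera call returned (one of the last four; its "shot" number tells which), for a name from the list of things; names that differ only in an ending like _2 or _b are one class to them, and where a whole thing is asked for, a point or a joint stands for the part that bears it (a point fixed in the world has none). Each returns a list of dicts, best first, with "score" (0 to 1); they miss things now and then, are a little off and sometimes report something else, mostly with a low value. They report only what shows in the picture. A call takes as long as a camera call. They do not tell look-alikes from the thing itself.
- viewer.trace(picture, thing): "pixels" (400x640 bool, what is visible of it) and "rect" ([left, top, right, bottom] in pixels, round what is visible of it).
The state is a dict: "clock": time; "joints": joint angles; "qvel": joint speeds; "tau": joint torques, N m; "tcp_pos": TCP position; "orientation": TCP orientation; "contact_force": force on the tool from outside, world axes, zero at the start; "moment": the same for the moment, N m; "grip_width": finger opening in m; "gripper_force": force on a finger pad.
Only numpy, scipy, OpenCV 4.12 (cv2) and the standard library are available. Lean on these libraries where they do the work, as an engineer would, in place of code of your own. Each camera call takes 0.05 s, during which the arm holds its last target. There are 200 camera calls.

## Working session

There is one attempt and no reset: what is moved stays moved. The work goes in short steps, Python scripts to look and compute and a tool call to move; the robot and the scene stay as the last step left them, time stands still between calls to the robot, and variables do not carry over. Pictures are saved under pics/ and viewed, at most 10 in all, crops included, and the job is handed in when it is done.

Besides the shell and the picture viewer there is one more tool, called after ">>>" as name(argument=value, ...) on one line, values as JSON. play_rows: Moves the arm, as the interface text tells. Shifts and turns lie within -1 to 1; 1 stands for 0.2 m of shift or pi/2 rad of turn. Its arguments: {"type":"object","properties":{"commands":{"type":"array","items":{"type":"array","items":{"type":"array","items":{"type":"number","minimum":-1,"maximum":1}}}},"grip_force":{"type":"number"}},"required":["commands"]}

```bash
mkdir -p pics; cat > h.py <<'E'
import numpy as np, cv2
from bench import get_obs, viewer, r
def save(p,n): cv2.imwrite('pics/'+n,cv2.cvtColor(p['pixels'],cv2.COLOR_RGB2BGR))
def K(p):
    f=200/np.tan(np.radians(p['fovy'])/2)
    return np.array([[f,0,p['cx']],[0,f,p['cy']],[0,0,1.]])
def w2c(p,o=None):
    if 'world_to_cam' in p: return np.array(p['world_to_cam'])
    T=np.eye(4);T[:3,:3]=cv2.Rodrigues(np.array(o['orientation']))[0];T[:3,3]=o['tcp_pos']
    return np.linalg.inv(T@np.array(p['hand_eye']))
def proj(p,X,o=None):
    M=w2c(p,o);c=(M[:3,:3]@np.atleast_2d(X).T).T+M[:3,3]
    c=c*[1,-1,-1]
    return cv2.projectPoints(c,np.zeros(3),np.zeros(3),K(p),np.array(p['distortion'],float))[0][:,0]
def onz(p,uv,z,o=None):
    uv=np.atleast_2d(uv).astype(float)
    n=cv2.undistortPoints(uv[:,None],K(p),np.array(p['distortion'],float))[:,0]
    d=np.c_[n[:,0],-n[:,1],-np.ones(len(n))]
    M=np.linalg.inv(w2c(p,o));d=d@M[:3,:3].T;c=M[:3,3]
    return c+d*((z-c[2])/d[:,2])[:,None]
E
python3 - <<'E'
from h import *
o=get_obs();print({k:np.round(v,3).tolist() for k,v in o.items()})
p=viewer.grab_frame('top');q=viewer.grab_frame('side')
save(p,'top.png');save(q,'side.png')
for n,i in(('top',p),('side',q)):
    M=np.linalg.inv(w2c(i));print(n,M[:3,3].round(3),i['fovy'],i['distortion'])
for t in ['full_tray','top_spare','last_ring','bench_block']:
    for d in viewer.trace(p,t)[:6]:
        m=np.argwhere(d['pixels']).mean(0)[::-1]
        print(t,round(d['score'],2),np.round(d['rect']),m.round(1),onz(p,m,0.03).round(3))
E
```

```text
{'clock': 0.0, 'joints': [1.211, 0.478, 0.022, 1.556, -0.011, 1.109, -0.083], 'qvel': [-0.0, -0.002, -0.0, 0.0, 0.0, -0.0, -0.001], 'tau': [0.001, -59.644, 1.608, -28.119, 0.012, 0.009, -0.0], 'tcp_pos': [0.168, -0.653, 0.193], 'orientation': [-3.115, -0.394, 0.001], 'contact_force': [0.059, 0.032, -0.417], 'moment': [-0.011, 0.042, 0.037], 'gripper_force': 0.0, 'grip_width': 0.085}
top [ 0.551 -0.019  1.373] 54.906086295637564 [-0.01533967  0.          0.          0.          0.        ]
side [0.222 0.893 0.713] 51.97812648687993 [-0.10051772  0.          0.          0.          0.        ]
top_spare 0.65 [356. 191. 410. 258.] [384.1 224.5] [[ 0.513 -0.237  0.03 ]]
last_ring 0.45 [312. 233. 320. 236.] [315.2 235.9] [[0.468 0.001 0.03 ]]
bench_block 0.78 [304. 226. 322. 248.] [312.8 236.5] [[0.465 0.01  0.03 ]]
bench_block 0.43 [261. 204. 267. 213.] [262.4 208.4] [[0.558 0.188 0.03 ]]
bench_block 0.31 [229. 139. 248. 159.] [238.1 150.6] [[0.759 0.281 0.03 ]]
```

```bash
python3 - <<'E'
import cv2
a=cv2.imread('pics/top.png')[110:310,180:440]
cv2.imwrite('pics/topc.png',cv2.resize(a,(780,600),interpolation=cv2.INTER_CUBIC))
E
```

```text
(no output)
```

View pics/topc.png

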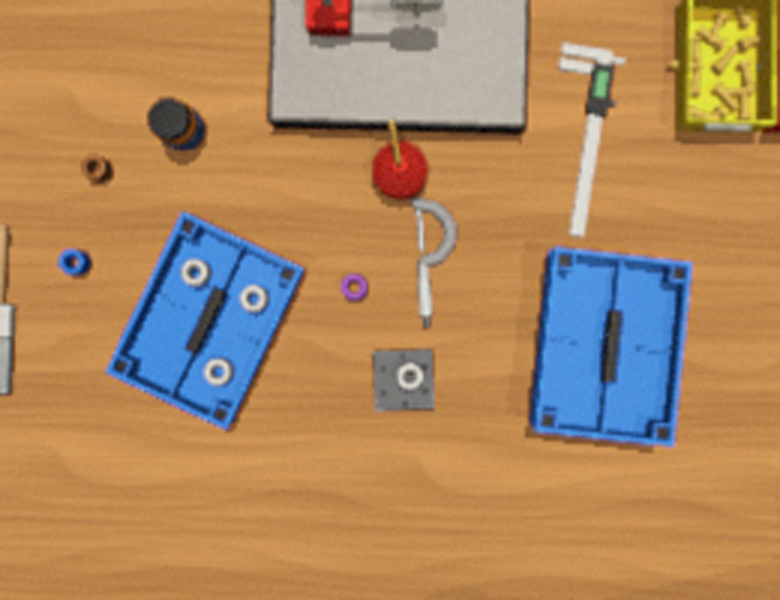

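View pics/side.png

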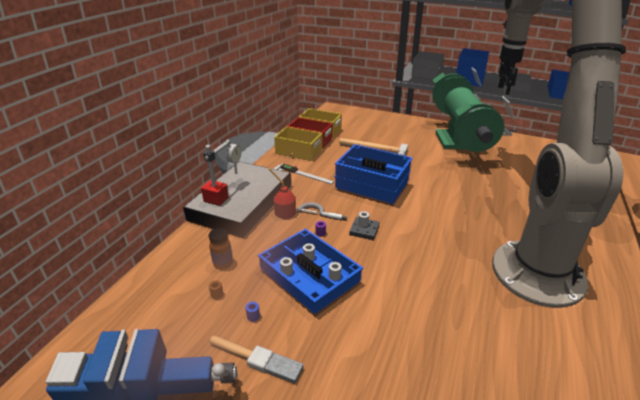

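The top crop shows the ring tray on the left, centred at crop (206,322). Its free place is the lower-left one, near (160,345). The spare stack is on the right, at (612,345).

Ring candidates:
- Steel ring on the dark block at crop (410,376), which is full-frame (317,235). This one fits: grey and standing on the block.
- Purple (355,287), blue (74,262) and brown (97,170) are look-alikes, so I'll leave them alone.

The crop is already enlarged enough to confirm this.

```bash
cat >> h.py <<'E'
from scipy.optimize import minimize
def blue(p):
    h=cv2.cvtColor(p['pixels'],cv2.COLOR_RGB2HSV);return cv2.inRange(h,(100,120,60),(125,255,255))
def traypts(s,zs):
    x,y,a=s;c,n=np.cos(a),np.sin(a)
    return np.array([[x+c*u-n*v,y+n*u+c*v,z] for z in zs for u,v in((.1,.075),(-.1,.075),(-.1,-.075),(.1,-.075))])
def fittray(p,mask,s0,zs,o=None):
    S=4
    m=cv2.resize(mask,None,fx=S,fy=S,interpolation=cv2.INTER_LINEAR)>127
    m=m.astype(np.uint8);cs=cv2.findContours(m,cv2.RETR_EXTERNAL,cv2.CHAIN_APPROX_NONE)[0]
    h=cv2.convexHull(max(cs,key=cv2.contourArea));T=np.zeros_like(m);cv2.fillConvexPoly(T,h,1)
    def cost(s):
        q=(proj(p,traypts(s,zs),o)+.5)*S-.5
        B=np.zeros_like(m);cv2.fillConvexPoly(B,cv2.convexHull(np.round(q*16).astype(np.int32)),1,shift=4)
        return float((B^T).sum())/T.sum()
    b=None
    for k in range(2):
        s0=np.array(s0);sim=np.vstack([s0]+[s0+d for d in np.diag([.01,.01,.08])])
        b=minimize(cost,s0,method='Nelder-Mead',options=dict(initial_simplex=sim,xatol=1e-4,fatol=1e-5));s0=b.x
    return b.x,b.fun
E
python3 - <<'E'
from h import *
p=viewer.grab_frame('top');o=get_obs()
B=blue(p);n,L,st,c=cv2.connectedComponentsWithStats(B)
c3=lambda x,y:(180+(x+.5)/3-.5,110+(y+.5)/3-.5)
for nm,uv,zs,a0 in(('full',c3(206,322),(.008,.054),1.05),('spare',c3(612,345),(.008,.1),1.5)):
    M=np.zeros_like(B);x,y=map(int,uv);M[y-38:y+38,x-38:x+38]=B[y-38:y+38,x-38:x+38]
    g=onz(p,uv,zs[1])[0]
    # tray long axis
    s,f=fittray(p,M,[g[0],g[1],-.5 if nm=='full' else -.07],zs);print(nm,s.round(4),f)
h=cv2.cvtColor(p['pixels'],cv2.COLOR_RGB2HSV)
u,v=map(int,c3(410,376));w=(p['pixels'].min(2)>135).astype(np.uint8);w[:v-8]=0;w[v+9:]=0;w[:,:u-8]=0;w[:,u+9:]=0
m=np.argwhere(w).mean(0)[::-1];print('ring',w.sum(),m,onz(p,m,.05).round(4))
R=cv2.Rodrigues(np.array(o['orientation']))[0];print(R.round(3))
s=viewer.grab_frame('wrist');print(np.array(s['hand_eye']).round(3),s['fovy'])
E
```

```text
full [ 0.5296  0.236  -0.4181] 0.02326909024479357
spare [ 0.5132 -0.2272 -0.0804] 0.022515592515592514
ring 53 [316.30188679 235.20754717] [[ 0.4714 -0.0025  0.05  ]]
[[ 0.968  0.249 -0.   ]
 [ 0.249 -0.968  0.   ]
 [ 0.    -0.    -1.   ]]
[[ 0.001  0.945  0.327  0.086]
 [ 1.    -0.001 -0.001  0.001]
 [-0.     0.327 -0.945 -0.18 ]
 [ 0.     0.     0.     1.   ]] 68.27097654569938
```

```bash
cat > go.py <<'E'
import sys
from h import *
# usage: go.py x y z yaw ...  (waypoints; shifts all from the present pose)
def rel(o,w):
    R=cv2.Rodrigues(np.array(o['orientation']))[0]
    d=R.T@(np.array(w[:3])-o['tcp_pos']);yaw=np.arctan2(R[1,0],R[0,0])
    t=-((w[3]-yaw+np.pi)%(2*np.pi)-np.pi)
    return np.r_[d/.2,t/(np.pi/2)].round(4)
if __name__=='__main__':
    o=get_obs();a=list(map(float,sys.argv[1:]))
    R=cv2.Rodrigues(np.array(o['orientation']))[0]
    print('yaw',np.arctan2(R[1,0],R[0,0]).round(4),'t',round(o['clock'],2),'tilt',R[:,2].round(4))
    for i in range(0,len(a),4): print(a[i:i+4],rel(o,a[i:i+4]).tolist())
E
python3 go.py .36 -.5 .194 .45 .32 -.5 .194 .45
```

```text
yaw 0.2518 t 0.4 tilt [-1.e-04  2.e-04 -1.e+00]
[0.36, -0.5, 0.194, 0.45] [1.1205, -0.505, -0.0021, -0.1262]
[0.32, -0.5, 0.194, 0.45] [0.9268, -0.5548, -0.0021, -0.1262]
```

>>> play_rows(commands=[[[-1, 0.98, -0.9, 0, -0.2], [-1, 0.98, -0.9, 0, -0.35], [-1, 0.98, -0.9, 0, -0.35], [-1, 0.98, -0.9, 0, -0.35], [-1, 0.98, -0.9, 0, -0.35], [-1, 0.98, -0.9, 0, -0.35], [-1, 0.98, -0.9, 0, -0.35], [-1, 0.98, -0.9, 0, -0.35]]])

```text
clock: 1.07
tcp_pos: [0.3168, -0.4262, 0.1942]
orientation: [-2.888, -1.237, -0.003]
contact_force: [-0.2, 0.1, -0.2]
grip_width: 0.0853
gripper_force: 0.0
```

```bash
python3 go.py .45 -.2 .194 1.153 .42 -.2 .194 1.153
```

```text
yaw 0.8094 t 1.07 tilt [ 0.0015  0.001  -1.    ]
[0.45, -0.2, 0.194, 1.153] [1.2783, -0.2981, 0.003, -0.2187]
[0.42, -0.2, 0.194, 1.153] [1.1748, -0.4066, 0.0027, -0.2187]
```

>>> play_rows(commands=[[[-1, 1, -0.3, 0, -0.22], [-1, 1, -0.3, 0, -0.22], [-1, 1, -0.3, 0, -0.22], [-1, 1, -0.3, 0, -0.22], [-1, 1, -0.3, 0, -0.22], [-1, 1, -0.3, 0, -0.22], [-1, 1, -0.3, 0, -0.22]]])

```text
clock: 1.65
tcp_pos: [0.4103, -0.244, 0.1941]
orientation: [2.635, 1.71, 0.001]
contact_force: [-0.3, -0.8, 0.1]
grip_width: 0.0854
gripper_force: 0.0
```

```bash
python3 go.py .45 -.05 .194 1.153
```

```text
yaw 1.1513 t 1.65 tilt [ 8.e-04 -3.e-04 -1.e+00]
[0.45, -0.05, 0.194, 1.153] [0.9666, -0.2136, 0.0001, -0.0011]
```

>>> play_rows(commands=[[[-1, 0.97, -0.21, 0, 0], [-1, 0.97, -0.21, 0, 0], [-1, 0.97, -0.21, 0, 0], [-1, 0.97, -0.21, 0, 0], [-1, 0.97, -0.21, 0, 0], [-1, 0.97, -0.21, 0, 0], [-1, 0.97, -0.21, 0, 0]]])

```text
clock: 2.23
tcp_pos: [0.4511, -0.0515, 0.1938]
orientation: [2.638, 1.706, 0.0]
contact_force: [-0.1, -1.4, -0.9]
grip_width: 0.0856
gripper_force: 0.0
```

```bash
python3 - <<'E'
from h import *
o=get_obs();p=viewer.grab_frame('wrist');save(p,'w1.png')
for z in(.016,.05): print(proj(p,[.4714,-.0025,z],o))
for d in viewer.trace(p,'last_ring')[:4]:
    m=np.argwhere(d['pixels']).mean(0)[::-1];print(d['score'],d['rect'],m,onz(p,m,.05,o),onz(p,m,.033,o))
E
python3 go.py .4714 -.0025 .08 1.153
```

```text
[[317.65576435 125.26577357]]
[[317.39755551 128.10500015]]
0.94 [305.4, 113.9, 331.8, 141.8] [319.02309059 127.39253996] [[ 0.4733048  -0.00252937  0.05      ]] [[ 0.47258478 -0.00397443  0.033     ]]
yaw 1.1438 t 2.33 tilt [-5.e-04 -7.e-04 -1.e+00]
[0.4714, -0.0025, 0.08, 1.153] [0.2762, -0.0103, 0.5673, -0.0058]
```

View pics/w1.png

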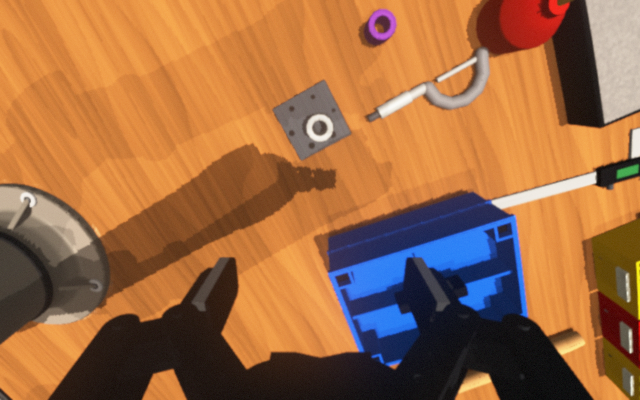

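The wrist view shows the steel ring on the block at (319,127), about (0.473,-0.003). The purple look-alike is at (380,25), and the micrometer tip at (368,117) is close, so I'll descend with the fingers half open.

```bash
python3 go.py .473 -.003 .1 1.15 .473 -.003 .022 1.15
```

```text
yaw 1.1438 t 2.33 tilt [-5.e-04 -7.e-04 -1.e+00]
[0.473, -0.003, 0.1, 1.15] [0.2772, -0.002, 0.4673, -0.0039]
[0.473, -0.003, 0.022, 1.15] [0.2775, -0.0019, 0.8573, -0.0039]
```

>>> play_rows(commands=[[[-0.1, 0.277, -0.002, 0, 0], [-0.1, 0.277, -0.002, 0.15, 0], [-0.1, 0.277, -0.002, 0.35, 0], [-0.1, 0.277, -0.002, 0.45, 0], [-0.1, 0.277, -0.002, 0.45, 0], [-0.1, 0.277, -0.002, 0.45, 0], [-0.1, 0.277, -0.002, 0.45, 0]]])

```text
clock: 2.92
tcp_pos: [0.4741, -0.0017, 0.1049]
orientation: [2.64, 1.701, 0.002]
contact_force: [-0.0, 0.2, 0.5]
grip_width: 0.0471
gripper_force: 0.0
```

```bash
python3 - <<'E'
from h import *
o=get_obs();p=viewer.grab_frame('wrist');save(p,'w2.png')
print(proj(p,[[.473,-.003,.05]],o))
for d in viewer.trace(p,'last_ring')[:2]:
    m=np.argwhere(d['pixels']).mean(0)[::-1];print(d['score'],d['rect'],m,onz(p,m,.047,o))
E
python3 go.py .473 -.003 .022 1.15
```

```text
[[317.77478813 204.20130958]]
yaw 1.1453 t 3.02 tilt [ 3.2e-03 -4.0e-04 -1.0e+00]
[0.473, -0.003, 0.022, 1.15] [-0.0118, -0.0046, 0.4171, -0.003]
```

View pics/w2.png

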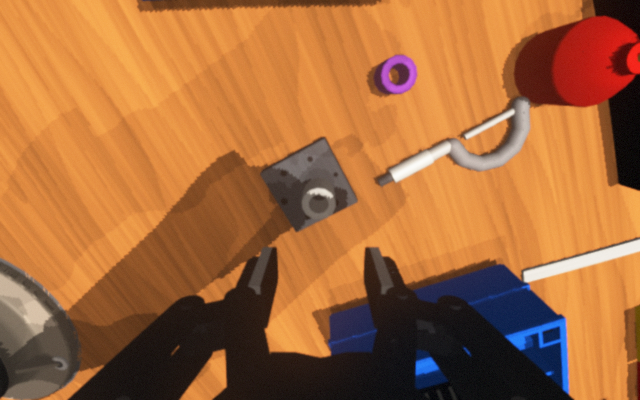

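The ring is at (319,203), within 1 px of the prediction. The fingers are clear of the micrometer, so I'll descend and grip.

>>> play_rows(commands=[[[-0.1, -0.006, -0.003, 0.15, 0], [-0.1, -0.006, -0.003, 0.3, 0], [-0.1, -0.006, -0.003, 0.38, 0], [-0.1, -0.006, -0.003, 0.41, 0], [-0.1, -0.006, -0.003, 0.41, 0], [0.6, -0.006, -0.003, 0.41, 0], [0.6, -0.006, -0.003, 0.41, 0], [0.6, -0.006, -0.003, 0.41, 0], [0.6, -0.006, -0.003, 0.41, 0], [0.6, -0.006, -0.003, 0.41, 0]]], grip_force=35)

```text
clock: 3.85
tcp_pos: [0.4726, -0.0013, 0.0224]
orientation: [2.638, 1.704, 0.002]
contact_force: [0.6, -0.2, 0.7]
grip_width: 0.0171
gripper_force: 0.0
```

```bash
python3 go.py .473 -.003 .14 1.153 .473 .1 .14 1.15
```

```text
yaw 1.1469 t 3.85 tilt [ 1.4e-03 -1.0e-04 -1.0e+00]
[0.473, -0.003, 0.14, 1.153] [-0.0066, 0.0062, -0.588, -0.0039]
[0.473, 0.1, 0.14, 1.15] [0.4628, -0.2056, -0.5881, -0.002]
```

```bash
python3 - <<'E'
from h import *
o=get_obs();p=viewer.grab_frame('wrist');save(p,'w3.png')
print(proj(p,[[.473,-.003,.05],[.473,-.003,.016],o['tcp_pos']],o))
E
```

```text
[[319.50606818 252.2183424 ]
 [319.56774207 227.89433146]
 [317.9430662  230.01320318]]
```

View pics/w3.png

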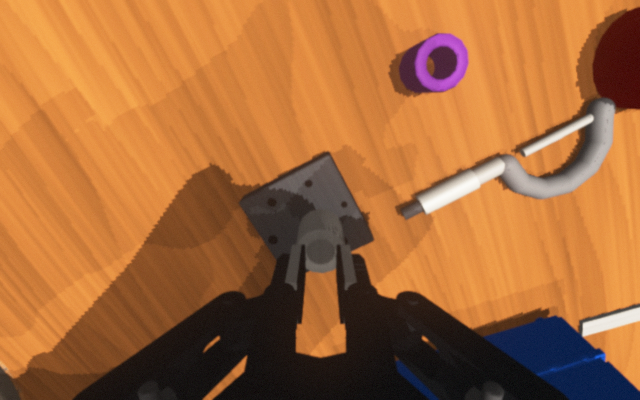

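```bash
python3 - <<'E'
from h import *
o=get_obs();p=viewer.grab_frame('wrist')
R=cv2.Rodrigues(np.array(o['orientation']))[0]
for w in(.0085,.015):
  for z in(0,-.019,-.03): print(w,z,proj(p,np.array([R@[0,w,z]+o['tcp_pos'],R@[0,-w,z]+o['tcp_pos'],R@[.011,-w,z]+o['tcp_pos'],R@[.011,w,z]+o['tcp_pos']]),o).round().tolist())
print(o['grip_width'],o['gripper_force'],o['clock'])
c=p['pixels'][170:330,220:430];cv2.imwrite('pics/w3c.png',cv2.resize(cv2.cvtColor(cv2.convertScaleAbs(c,alpha=2),cv2.COLOR_RGB2BGR),(787,600),interpolation=cv2.INTER_CUBIC))
E
```

```text
0.0085 0 [[331.0, 230.0], [305.0, 230.0], [305.0, 215.0], [331.0, 215.0]]
0.0085 -0.019 [[332.0, 243.0], [304.0, 243.0], [303.0, 227.0], [332.0, 227.0]]
0.0085 -0.03 [[332.0, 252.0], [303.0, 252.0], [302.0, 235.0], [333.0, 235.0]]
0.015 0 [[340.0, 230.0], [296.0, 230.0], [295.0, 215.0], [341.0, 215.0]]
0.015 -0.019 [[342.0, 243.0], [293.0, 243.0], [293.0, 227.0], [343.0, 227.0]]
0.015 -0.03 [[344.0, 252.0], [292.0, 252.0], [291.0, 235.0], [344.0, 235.0]]
0.01683565785164957 0.0 3.9
```

View pics/w3c.png

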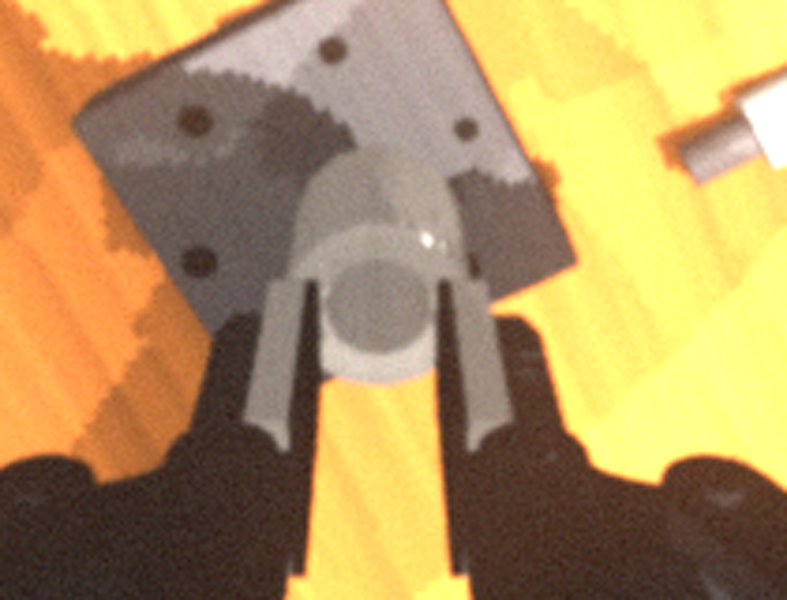

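```bash
python3 - <<'E'
from h import *
o=get_obs();p=viewer.grab_frame('side')
R=cv2.Rodrigues(np.array(o['orientation']))[0]
a=cv2.cvtColor(p['pixels'],cv2.COLOR_RGB2BGR)
pts=proj(p,np.array([R@[0,0,z]+o['tcp_pos'] for z in(0,-.019,-.038,-.073)]+[[.473,-.003,.05]]))
u,v=map(int,pts[0]);x0,y0=u-50,v-60
b=cv2.resize(a[y0:y0+80,x0:x0+100],(800,640))[:600].copy()
for q in pts: cv2.circle(b,tuple(int(k) for k in ((q+.5-[x0,y0])*8)),4,(0,255,0),-1)
cv2.imwrite('pics/s2.png',b);print(pts.round(1))
E
```

```text
[[362.4 222.1]
 [362.8 216.7]
 [363.2 211.1]
 [364.  200.5]
 [362.9 213.7]]
```

View pics/s2.png

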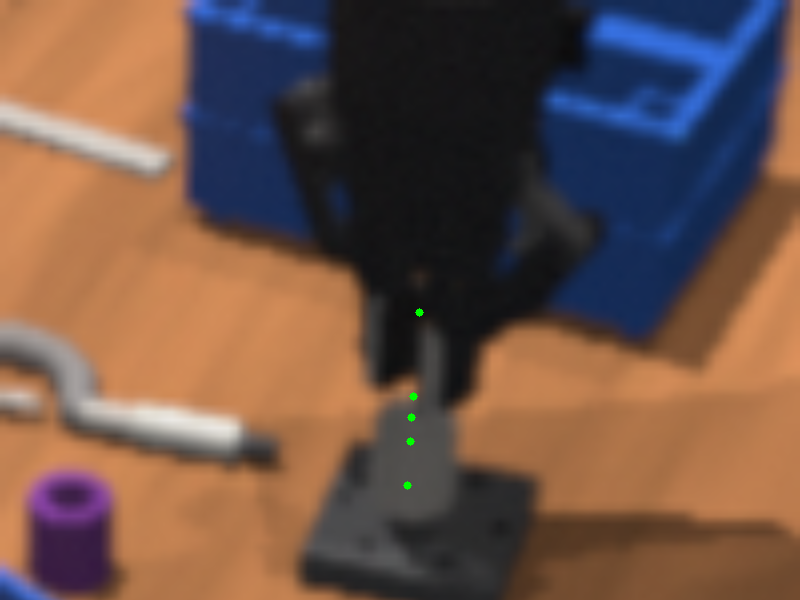

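The side view shows the real fingertips ending just above the ring's top, about 38 mm behind the stated TCP. That means they closed in the air and the ring wasn't touched. I'll allow for this by opening again, going 37 mm lower and gripping.

>>> play_rows(commands=[[[-0.1, -0.006, 0.006, 0, 0], [-0.1, -0.006, 0.006, 0, 0], [-0.1, -0.006, 0.006, 0, 0], [-0.1, -0.006, 0.006, 0, 0], [-0.1, -0.006, 0.006, 0.06, 0], [-0.1, -0.006, 0.006, 0.12, 0], [-0.1, -0.006, 0.006, 0.16, 0], [-0.1, -0.006, 0.006, 0.18, 0], [-0.1, -0.006, 0.006, 0.18, 0], [-0.1, -0.006, 0.006, 0.18, 0]]], grip_force=40)

```text
clock: 4.83
tcp_pos: [0.4726, -0.0027, -0.0143]
orientation: [-2.638, -1.705, 0.0]
contact_force: [-0.1, 0.4, -0.6]
grip_width: 0.0468
gripper_force: 0.0
```

>>> play_rows(commands=[[[1, 0, 0, 0, 0], [1, 0, 0, 0, 0], [1, 0, 0, 0, 0], [1, 0, 0, 0, 0], [1, 0, 0, 0, 0], [1, 0, 0, 0, 0], [1, 0, 0, 0, 0]]], grip_force=40)

```text
clock: 5.42
tcp_pos: [0.4731, -0.0028, -0.0136]
orientation: [2.638, 1.704, 0.001]
contact_force: [-1.8, 0.8, 5.2]
grip_width: 0.029
gripper_force: 39.6
```

>>> play_rows(commands=[[[1, 0, 0, -0.05, 0], [1, 0, 0, -0.2, 0], [1, 0, 0, -0.4, 0], [1, 0, 0, -0.6, 0], [1, 0, 0, -0.6, 0], [1, 0, 0, -0.6, 0]]])

```text
clock: 5.92
tcp_pos: [0.4744, -0.0029, 0.1084]
orientation: [2.636, 1.702, 0.007]
contact_force: [-0.4, -0.0, -1.5]
grip_width: 0.0288
gripper_force: 39.9
```

```bash
python3 go.py .4865 .13 .105 1.153  .49 .17 .105 1.153; python3 -c "
from h import *
o=get_obs();print(o['grip_width'],o['gripper_force'],o['contact_force'])"
```

```text
yaw 1.1466 t 5.92 tilt [ 5.5e-03 -6.0e-04 -1.0e+00]
[0.4865, 0.13, 0.105, 1.153] [0.6306, -0.2187, 0.017, -0.0041]
[0.49, 0.17, 0.105, 1.153] [0.8201, -0.2851, 0.017, -0.0041]
0.0288026894772087 39.89144157618284 [-0.3663385 -0.0184826 -1.4823474]
```

>>> play_rows(commands=[[[1, 0.3, -0.1, 0, 0], [1, 0.65, -0.22, 0, 0], [1, 0.82, -0.28, 0, 0], [1, 0.82, -0.28, 0, 0], [1, 0.82, -0.28, 0, 0], [1, 0.82, -0.28, 0, 0], [1, 0.82, -0.28, 0, 0]]])

```text
clock: 6.5
tcp_pos: [0.4877, 0.1694, 0.1045]
orientation: [-2.637, -1.707, 0.005]
contact_force: [-0.7, -1.1, -0.9]
grip_width: 0.0284
gripper_force: 39.9
```

```bash
python3 - <<'E'
from h import *
o=get_obs();p=viewer.grab_frame('wrist')
s=np.array([.5296,.236,-.4181])
B=blue(p)
a=cv2.cvtColor(p['pixels'],cv2.COLOR_RGB2BGR)
q=proj(p,traypts(s,(.054,)),o);cv2.polylines(a,[np.round(q*16).astype(np.int32)],True,(0,255,0),1,shift=4)
g=proj(p,[[.501,.290,.012]],o);cv2.circle(a,tuple(int(k) for k in g[0]),4,(0,0,255),1)
cv2.imwrite('pics/w4.png',a);print(q.round(),g,o['tcp_pos'])
E
python3 go.py .501 .29 .105 1.153
```

```text
[[480.  -5.]
 [188.  -5.]
 [212. 201.]
 [452. 201.]] [[274.90502234  59.08303505]] [0.48771796 0.1694113  0.1044709 ]
yaw 1.1466 t 6.55 tilt [-0.0025 -0.0017 -1.    ]
[0.501, 0.29, 0.105, 1.153] [0.582, -0.1915, -0.0035, -0.004]
```

View pics/w4.png

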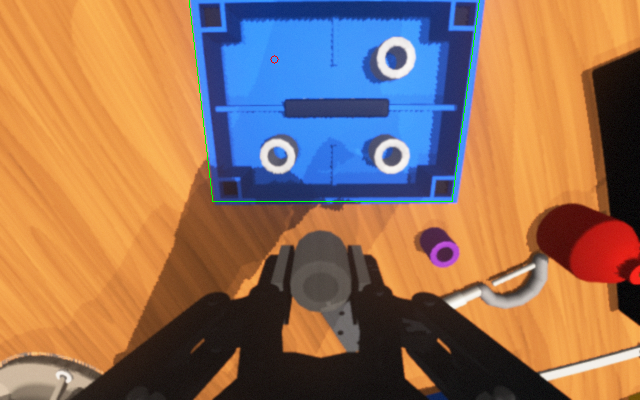

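```bash
python3 - <<'E'
from h import *
o=get_obs();p=viewer.grab_frame('wrist')
R=cv2.Rodrigues(np.array(o['orientation']))[0]
for x in(.0,.038,.0425):
  for z in(-.073,-.09,-.111): print(x,z,proj(p,[R@[x,0,z]+o['tcp_pos']],o).round())
E
```

```text
0.0 -0.073 [[317. 301.]]
0.0 -0.09 [[316. 329.]]
0.0 -0.111 [[315. 377.]]
0.038 -0.073 [[316. 221.]]
0.038 -0.09 [[316. 241.]]
0.038 -0.111 [[315. 276.]]
0.0425 -0.073 [[316. 211.]]
0.0425 -0.09 [[316. 229.]]
0.0425 -0.111 [[315. 262.]]
```

>>> play_rows(commands=[[[1, 0.2, -0.07, 0, -0.004], [1, 0.45, -0.14, 0, -0.004], [1, 0.585, -0.19, 0, -0.004], [1, 0.585, -0.19, 0, -0.004], [1, 0.585, -0.19, 0.2, -0.004], [1, 0.585, -0.19, 0.35, -0.004], [1, 0.585, -0.19, 0.4, -0.004], [1, 0.585, -0.19, 0.4, -0.004], [1, 0.585, -0.19, 0.4, -0.004]]])

```text
clock: 7.35
tcp_pos: [0.5028, 0.2909, 0.026]
orientation: [2.635, 1.711, -0.001]
contact_force: [1.0, 0.7, -1.2]
grip_width: 0.0286
gripper_force: 39.9
```

```bash
python3 go.py .502 .2895 -.015 1.153
```

```text
yaw 1.152 t 7.35 tilt [-5.e-04 -6.e-04 -1.e+00]
[0.502, 0.2895, -0.015, 1.153] [-0.0079, -0.0006, 0.205, -0.0006]
```

>>> play_rows(commands=[[[1, -0.007, 0, 0.08, 0], [1, -0.007, 0, 0.14, 0], [1, -0.007, 0, 0.18, 0], [1, -0.007, 0, 0.2, 0], [1, -0.007, 0, 0.208, 0], [1, -0.007, 0, 0.212, 0], [1, -0.007, 0, 0.212, 0]]])

```text
clock: 7.93
tcp_pos: [0.5021, 0.291, -0.0164]
orientation: [2.633, 1.713, 0.001]
contact_force: [-0.3, 0.5, -0.9]
grip_width: 0.0285
gripper_force: 39.9
```

>>> play_rows(commands=[[[1, 0, 0, 0.003, 0], [1, 0, 0, 0.006, 0], [1, 0, 0, 0.006, 0]]])

```text
clock: 8.18
tcp_pos: [0.5021, 0.291, -0.0176]
orientation: [2.633, 1.713, 0.001]
contact_force: [-0.0, 0.2, -0.2]
grip_width: 0.0287
gripper_force: 40.0
```

>>> play_rows(commands=[[[1, 0, 0, 0.003, 0], [1, 0, 0, 0.005, 0], [1, 0, 0, 0.005, 0]]])

```text
clock: 8.43
tcp_pos: [0.5022, 0.291, -0.0177]
orientation: [2.633, 1.713, 0.001]
contact_force: [-2.9, -2.1, 9.6]
grip_width: 0.0289
gripper_force: 40.9
```

Contact with the floor registered. Releasing now.

>>> play_rows(commands=[[[0.2, 0, 0, -0.003, 0], [0.05, 0, 0, -0.003, 0], [-0.05, 0, 0, -0.003, 0], [-0.05, 0, 0, -0.003, 0], [-0.05, 0, 0, -0.003, 0], [-0.05, 0, 0, -0.1, 0], [-0.05, 0, 0, -0.3, 0], [-0.05, 0, 0, -0.5, 0], [-0.05, 0, 0, -0.7, 0], [-0.05, 0, 0, -0.7, 0], [-0.05, 0, 0, -0.7, 0]]])

```text
clock: 9.35
tcp_pos: [0.5035, 0.2919, 0.1237]
orientation: [2.633, 1.712, 0.009]
contact_force: [-0.2, -0.2, -0.4]
grip_width: 0.0446
gripper_force: 0.0
```

```bash
python3 go.py .4 .12 .145 0.5  .44 .15 .145 0.5; python3 -c "
from h import *
save(viewer.grab_frame('top'),'t3.png')"
```

```text
yaw 1.1531 t 9.35 tilt [ 0.0048  0.0025 -1.    ]
[0.4, 0.12, 0.145, 0.5] [-0.9949, -0.1241, -0.111, 0.4158]
[0.44, 0.15, 0.145, 0.5] [-0.7766, -0.0021, -0.1096, 0.4158]
```

```bash
python3 go.py .492 .195 .175 1.153
```

```text
yaw 1.1531 t 9.4 tilt [ 1.5e-03  4.0e-04 -1.0e+00]
[0.492, 0.195, 0.175, 1.153] [-0.4579, 0.1474, -0.2669, 0.0001]
```

>>> play_rows(commands=[[[-0.05, -0.2, 0.07, -0.13, 0], [-0.05, -0.46, 0.15, -0.27, 0], [-0.05, -0.46, 0.15, -0.27, 0], [-0.05, -0.46, 0.15, -0.27, 0], [-0.05, -0.46, 0.15, -0.27, 0], [-0.05, -0.46, 0.15, -0.27, 0]]])

```text
clock: 9.9
tcp_pos: [0.4912, 0.1947, 0.1738]
orientation: [-2.632, -1.713, 0.003]
contact_force: [0.3, -0.1, -0.1]
grip_width: 0.0448
gripper_force: 0.0
```

```bash
cat >> h.py <<'E'
from scipy.optimize import least_squares
def S4(s,z): # socket centres
    t=traypts(s,(z,)); c=np.array([s[0],s[1],z]); 
    x,y,a=s;k,n=np.cos(a),np.sin(a)
    return np.array([[x+k*u-n*v,y+n*u+k*v,z] for u,v in((.0885,.0635),(-.0885,.0635),(-.0885,-.0635),(.0885,-.0635))])
def sockets(p,o,s,z):
    # fit tray (x,y,yaw) to the outlines of the dark socket holes, rim at z
    g=cv2.cvtColor(p['pixels'],cv2.COLOR_RGB2GRAY);V=p['pixels'].max(2);H=[];ok=[]
    for i,q in enumerate(proj(p,S4(s,z),o)):
        u,v=np.round(q).astype(int)
        if not(14<u<625 and 14<v<385): continue
        w=V[v-14:v+15,u-14:u+15];m=(w<95).astype(np.uint8)
        n,L,st,c=cv2.connectedComponentsWithStats(m)
        if n<2: continue
        k=1+np.argmin(np.linalg.norm(c[1:]-14,axis=1)+np.where(st[1:,4]<25,50,0))
        H.append(c[k]+[u-14,v-14]);ok.append(i);print(i,q.round(1),H[-1].round(1),st[k,2:5])
    f=lambda t:(proj(p,S4(t,z),o)[ok]-H).ravel()
    b=least_squares(f,s,x_scale=[.01,.01,.05]);return b.x,b.fun.round(1)
E
python3 - <<'E'
from h import *
o=get_obs();p=viewer.grab_frame('wrist');save(p,'w5.png')
s=np.array([.5296,.236,-.4181])
print(sockets(p,o,s,.054));print(fittray(p,blue(p),s,(.008,.054),o))
print(proj(p,[[.502,.291,.046]],o))
for d in viewer.trace(p,'last_ring')[:8]:
    m=np.argwhere(d['pixels']).mean(0)[::-1];print(round(d['score'],2),np.round(d['rect']),onz(p,m,.042,o).round(4))
E
```

```text
0 [432.8  62.3] [435.1  62.8] [ 14  15 185]
1 [244.3  61.3] [247.1  62.9] [ 14  15 191]
2 [253.4 190.5] [256.5 191.5] [ 14  12 163]
3 [418.7 191. ] [421.5 191.4] [ 12  11 111]
(array([ 0.53179316,  0.23412181, -0.41288688]), array([ 0.2, -0. , -0.1, -0.1, -0.1,  0.2,  0. , -0. ]))
(array([ 0.53201956,  0.23562008, -0.41251719]), np.float64(0.029122840454720526))
[[289.47095726  88.86432823]]
0.8 [278.  75. 305. 107.] [[0.5033 0.2905 0.042 ]]
```

View pics/w5.png

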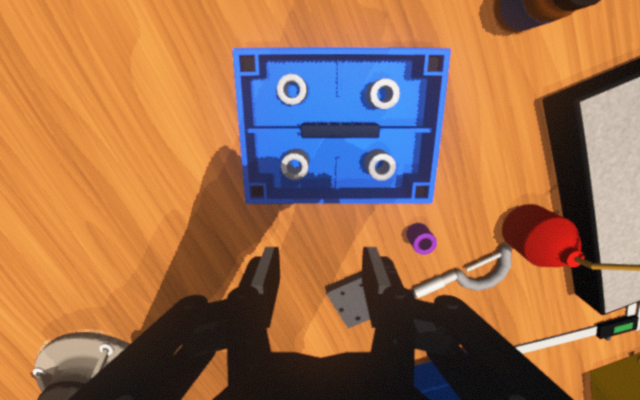

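The ring stands upright in the free place at (291,89), and the socket fit gives the ring tray at (0.5318,0.2345) with yaw -0.413. Next is the spare stack.

```bash
python3 go.py .46 .01 .23 .5
```

```text
yaw 1.1555 t 10.0 tilt [-2.2e-03  2.0e-04 -1.0e+00]
[0.46, 0.01, 0.23, 0.5] [-0.9122, 0.2316, -0.2806, 0.4173]
```

>>> play_rows(commands=[[[-0.6, -0.2, 0.05, -0.28, 0.08], [-0.6, -0.5, 0.13, -0.28, 0.16], [-0.6, -0.91, 0.23, -0.28, 0.24], [-0.6, -0.91, 0.23, -0.28, 0.32], [-0.6, -0.91, 0.23, -0.28, 0.4], [-0.6, -0.91, 0.23, -0.28, 0.42], [-0.6, -0.91, 0.23, -0.28, 0.42]]])

```text
clock: 10.58
tcp_pos: [0.46, 0.008, 0.2306]
orientation: [3.048, 0.761, -0.001]
contact_force: [-0.0, 0.4, -0.6]
grip_width: 0.0682
gripper_force: 0.0
```

```bash
python3 go.py .455 -.20 .23 -.08 .46 -.18 .23 -.08
```

```text
yaw 0.4893 t 10.58 tilt [-9.e-04 -4.e-04 -1.e+00]
[0.455, -0.2, 0.23, -0.08] [-0.5107, 0.9063, 0.0032, 0.3624]
[0.46, -0.18, 0.23, -0.08] [-0.4416, 0.8297, 0.0032, 0.3624]
```

>>> play_rows(commands=[[[-0.6, -0.2, 0.3, 0, 0.08], [-0.6, -0.4, 0.7, 0, 0.16], [-0.6, -0.56, 1, 0, 0.24], [-0.6, -0.56, 1, 0, 0.32], [-0.6, -0.56, 1, 0, 0.362], [-0.6, -0.56, 1, 0, 0.362], [-0.6, -0.56, 1, 0, 0.362], [-0.6, -0.56, 1, 0, 0.362]]])

```text
clock: 11.25
tcp_pos: [0.4572, -0.2188, 0.2301]
orientation: [-3.138, 0.114, 0.002]
contact_force: [-0.0, 0.7, 1.0]
grip_width: 0.0682
gripper_force: 0.0
```

```bash
python3 - <<'E'
from h import *
from go import rel
o=get_obs();p=viewer.grab_frame('wrist')
s=np.array([.5132,-.2272,-.0804])
try: print(sockets(p,o,s,.1))
except Exception as e: print(e)
b,e=fittray(p,blue(p),s,(.008,.1),o);print(b,e,o['tcp_pos'])
a=cv2.cvtColor(p['pixels'],cv2.COLOR_RGB2BGR)
q=proj(p,traypts(b,(.1,)),o);cv2.polylines(a,[np.round(q*16).astype(np.int32)],True,(0,255,0),1,shift=4)
cv2.imwrite('pics/w6.png',a)
E
```

```text
0 [258.2  31.4] [258.  29.] [ 13  15 194]
1 [266.9 207.1] [266.5 205.5] [ 12  11 120]
2 [379.6 208.1] [378.6 206.5] [ 12  11 109]
3 [392.7  32.9] [393.   30.8] [ 14  15 194]
(array([ 0.51513022, -0.22696955, -0.0840137 ]), array([ 0. , -0. , -0.3, -0.2,  0.5,  0.2, -0.2,  0.1]))
[ 0.51692425 -0.2267527  -0.0809399 ] 0.033686117860231436 [ 0.45718047 -0.21878488  0.23008304]
```

View pics/w6.png

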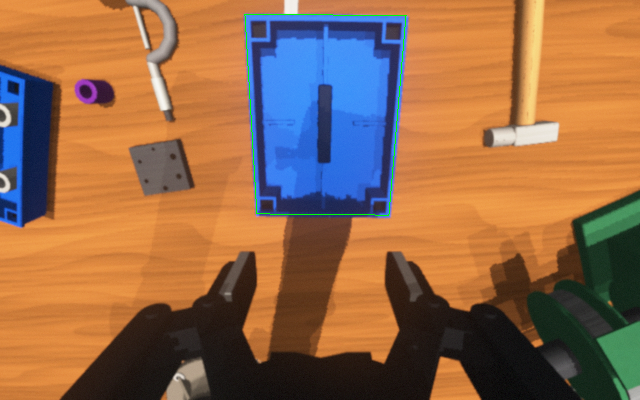

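The top view shows the upper tray with its four sockets and grip bar clear, centred at about (324,120). Its pose is (0.515,-0.227) with yaw -0.083.

```bash
python3 go.py .5152 -.227 .12 -.083 .5152 -.227 .031 -.083
```

```text
yaw -0.0708 t 11.3 tilt [-0.001   0.0017 -1.    ]
[0.5152, -0.227, 0.12, -0.083] [0.2926, 0.0278, 0.5508, 0.0078]
[0.5152, -0.227, 0.031, -0.083] [0.2931, 0.0285, 0.9958, 0.0078]
```

>>> play_rows(commands=[[[-0.2, 0.15, 0.015, 0, 0.008], [-0.2, 0.292, 0.028, 0.1, 0.008], [-0.2, 0.292, 0.028, 0.3, 0.008], [-0.2, 0.292, 0.028, 0.45, 0.008], [-0.2, 0.292, 0.028, 0.55, 0.008], [-0.2, 0.292, 0.028, 0.55, 0.008], [-0.2, 0.292, 0.028, 0.55, 0.008]]])

```text
clock: 11.88
tcp_pos: [0.5145, -0.227, 0.1205]
orientation: [-3.137, 0.131, 0.003]
contact_force: [1.0, 0.1, 0.8]
grip_width: 0.0514
gripper_force: 0.0
```

```bash
python3 go.py .5152 -.227 .031 -.083; python3 -c "
from h import *
o=get_obs();p=viewer.grab_frame('wrist');s=np.array([.5152,-.227,-.083])
R=cv2.Rodrigues(np.array(o['orientation']))[0]
print(proj(p,traypts(s,(.1,)),o).round());sockets(p,o,s,.1)
c,n=np.cos(s[2]),np.sin(s[2])
b=proj(p,[[s[0]+c*u-n*v,s[1]+n*u+c*v,.098] for u in(-.04,.04) for v in(-.007,.007)],o);print('bar',b.round(1))
u,v=b.mean(0).astype(int);m=(p['pixels'].max(2)[:,u-40:u+40]<60);
for y in range(int(b[:,1].min())-4,int(b[:,1].max())+6,6): print(y,np.flatnonzero(m[y])+u-40)
"
```

```text
yaw -0.0832 t 11.88 tilt [-0.0018  0.0019 -1.    ]
[0.5152, -0.227, 0.031, -0.083] [0.0045, 0.0006, 0.4474, -0.0001]
[[202.  73.]
 [232. 326.]
 [407. 326.]
 [438.  74.]]
0 [221.6  92.2] [223.2  91.4] [ 20  22 375]
1 [244.5 315.2] [245. 315.] [ 29  29 841]
2 [394.9 315.5] [395. 316.] [ 29  29 841]
3 [418.2  92.4] [417.5  91.8] [ 19  22 360]
bar [[328.6 264.5]
 [310.9 264.5]
 [329.8 165. ]
 [309.8 165. ]]
161 []
167 []
173 []
179 []
185 []
191 []
197 []
203 []
209 []
215 []
221 [313 314 315 317 318 319 322 324 326 328]
227 [312 313 314 315 316 317 318 319 320 321 322 323 324 325 326 327 328]
233 [313 314 315 316 317 318 319 320 321 322 323 324 325 326 327 328]
239 [312 313 314 315 316 317 318 319 320 321 322 323 324 325 326 327 328]
245 [312 313 314 315 316 317 318 319 320 321 322 323 324 325 326 327 328]
251 [312 313 314 315 316 317 318 319 320 321 322 323 324 325 326 327 328]
257 [312 313 314 315 316 317 318 319 320 321 322 323 324 325 326 327 328]
263 [316]
269 []
```

The bar lines up with the prediction to within about 0.5 px. I'll descend and grip.

>>> play_rows(commands=[[[-0.2, 0.003, 0, 0.15, 0], [-0.2, 0.003, 0, 0.27, 0], [-0.2, 0.003, 0, 0.36, 0], [-0.2, 0.003, 0, 0.42, 0], [-0.2, 0.003, 0, 0.445, 0], [-0.2, 0.003, 0, 0.445, 0], [-0.2, 0.003, 0, 0.445, 0]]])

```text
clock: 12.52
tcp_pos: [0.516, -0.2299, 0.0334]
orientation: [3.138, -0.137, 0.003]
contact_force: [0.2, -0.0, 0.4]
grip_width: 0.0513
gripper_force: 0.0
```

>>> play_rows(commands=[[[0.4, 0, 0, 0, 0], [0.5, 0, 0, 0, 0], [0.6, 0, 0, 0, 0], [1, 0, 0, 0, 0], [1, 0, 0, 0, 0], [1, 0, 0, 0, 0], [1, 0, 0, 0, 0], [1, 0, 0, 0, 0], [1, 0, 0, 0, 0]]], grip_force=70)

```text
clock: 13.27
tcp_pos: [0.5156, -0.2296, 0.0332]
orientation: [3.138, -0.137, 0.002]
contact_force: [-1.5, 1.4, 6.4]
grip_width: 0.0131
gripper_force: 68.2
```

>>> play_rows(commands=[[[1, 0, 0, -0.01, 0], [1, 0, 0, -0.025, 0], [1, 0, 0, -0.04, 0], [1, 0, 0, -0.06, 0], [1, 0, 0, -0.08, 0], [1, 0, 0, -0.11, 0], [1, 0, 0, -0.15, 0], [1, 0, 0, -0.22, 0], [1, 0, 0, -0.3, 0], [1, 0, 0, -0.4, 0], [1, 0, 0, -0.4, 0], [1, 0, 0, -0.4, 0]]])

```text
clock: 14.27
tcp_pos: [0.5158, -0.2302, 0.1134]
orientation: [3.138, -0.138, 0.005]
contact_force: [0.3, 0.4, -3.7]
grip_width: 0.0132
gripper_force: 68.4
```

```bash
python3 go.py .45 -.06 .14 -.2; python3 - <<'E'
from h import *
p=viewer.grab_frame('side');save(p,'s3.png')
for t in('lower_spare',):
  for d in viewer.trace(p,t)[:4]: print(t,round(d['score'],2),np.round(d['rect']))
o=get_obs();q=viewer.grab_frame('wrist');z=o['tcp_pos'][2]-.0332+.1
# tray in hand: socket fit at its rim height
print(sockets(q,o,np.array([o['tcp_pos'][0],o['tcp_pos'][1],-.083]),z),o['tcp_pos'])
E
```

```text
yaw -0.0876 t 14.27 tilt [ 0.0028 -0.0012 -1.    ]
[0.45, -0.06, 0.14, -0.2] [-0.4019, -0.8187, -0.135, 0.0715]
lower_spare 0.83 [334. 158. 412. 206.]
0 [146.3  92.1] [148.7  87.7] [ 18  29 241]
(array([ 0.51535861, -0.23055121, -0.08687528]), array([-0.,  0.])) [ 0.51417983 -0.22959888  0.11142047]
```

```bash
python3 - <<'E'
from h import *
p=viewer.grab_frame('side');B=blue(p)
h=cv2.cvtColor(p['pixels'],cv2.COLOR_RGB2HSV)
s=np.array([.5151,-.227,-.083]);c,n=np.cos(s[2]),np.sin(s[2])
for z in(.0,.012,.02,.035,.05,.06,.07,.085,.1,.115,.13,.145,.16):
    q=proj(p,[[s[0]+c*u-n*.075,s[1]+n*u+c*.075,z] for u in(-.08,-.04,0,.04,.08)]).round().astype(int)
    print(z,[h[y,x].tolist() for x,y in q])
f=[get_obs()['contact_force'][2]]
for i in range(4): viewer.grab_frame('top');f.append(get_obs()['contact_force'][2])
print(np.round(f,2))
E
```

```text
0.0 [[13, 152, 121], [13, 150, 163], [13, 150, 163], [13, 152, 116], [13, 148, 158]]
0.012 [[116, 115, 73], [129, 69, 63], [113, 147, 80], [114, 140, 80], [113, 148, 81]]
0.02 [[110, 196, 87], [110, 191, 88], [109, 193, 86], [110, 188, 87], [111, 172, 86]]
0.035 [[110, 196, 86], [109, 193, 86], [110, 188, 87], [110, 185, 87], [111, 169, 86]]
0.05 [[110, 196, 91], [109, 195, 93], [109, 194, 109], [111, 187, 98], [111, 173, 96]]
0.06 [[110, 194, 96], [110, 193, 98], [110, 191, 88], [110, 191, 128], [111, 179, 114]]
0.07 [[110, 193, 87], [110, 191, 76], [110, 189, 81], [110, 187, 86], [111, 179, 121]]
0.085 [[109, 195, 85], [30, 9, 28], [60, 10, 25], [111, 180, 85], [11, 124, 179]]
0.1 [[109, 191, 84], [110, 174, 44], [113, 166, 43], [111, 179, 81], [13, 147, 192]]
0.115 [[110, 193, 86], [110, 188, 87], [110, 190, 86], [111, 182, 80], [13, 149, 211]]
0.13 [[110, 193, 86], [110, 188, 87], [110, 193, 86], [122, 91, 149], [10, 116, 154]]
0.145 [[110, 201, 85], [110, 191, 87], [110, 186, 85], [111, 181, 86], [113, 159, 85]]
0.16 [[110, 193, 86], [110, 188, 87], [110, 192, 85], [111, 178, 86], [113, 157, 86]]
[-2.86 -3.33 -3.38 -1.92 -2.74]
```

The lower tray is still down on the bench, and wood shows through the gap. Fz of about -2.8 N matches one tray. Now to carry it.

>>> play_rows(commands=[[[1, -0.05, -0.1, -0.13, 0.01], [1, -0.15, -0.25, -0.13, 0.03], [1, -0.25, -0.42, -0.13, 0.05], [1, -0.34, -0.58, -0.13, 0.07], [1, -0.4, -0.72, -0.13, 0.07], [1, -0.4, -0.82, -0.13, 0.07], [1, -0.4, -0.82, -0.13, 0.07], [1, -0.4, -0.82, -0.13, 0.07]]])

```text
clock: 15.33
tcp_pos: [0.4497, -0.0583, 0.1383]
orientation: [3.127, -0.305, 0.001]
contact_force: [-0.2, -0.9, -3.2]
grip_width: 0.0129
gripper_force: 69.1
```

```bash
python3 go.py .47 .115 .14 -.3 
```

```text
yaw -0.1945 t 15.33 tilt [ 5.e-04 -1.e-04 -1.e+00]
[0.47, 0.115, 0.14, -0.3] [-0.0678, -0.87, -0.0087, 0.0672]
```

>>> play_rows(commands=[[[1, -0.01, -0.12, 0, 0.02], [1, -0.03, -0.28, 0, 0.05], [1, -0.05, -0.45, 0, 0.07], [1, -0.07, -0.62, 0, 0.07], [1, -0.07, -0.77, 0, 0.07], [1, -0.07, -0.87, 0, 0.07], [1, -0.07, -0.87, 0, 0.07], [1, -0.07, -0.87, 0, 0.07]]])

```text
clock: 16.0
tcp_pos: [0.4704, 0.1139, 0.1379]
orientation: [3.105, -0.48, -0.0]
contact_force: [0.1, -0.9, -2.9]
grip_width: 0.013
gripper_force: 69.2
```

```bash
python3 go.py .5313 .2345 .14 -.413 
```

```text
yaw -0.3066 t 16.0 tilt [-3.e-04 -1.e-04 -1.e+00]
[0.5313, 0.2345, 0.14, -0.413] [0.1082, -0.6665, -0.0108, 0.0677]
```

>>> play_rows(commands=[[[1, 0.02, -0.12, 0, 0.02], [1, 0.05, -0.3, 0, 0.05], [1, 0.08, -0.45, 0, 0.068], [1, 0.1, -0.58, 0, 0.068], [1, 0.108, -0.64, 0, 0.068], [1, 0.108, -0.666, 0, 0.068], [1, 0.108, -0.666, 0, 0.068], [1, 0.108, -0.666, 0, 0.068], [1, 0.108, -0.666, 0, 0.068]]])

```text
clock: 16.75
tcp_pos: [0.5305, 0.2318, 0.1378]
orientation: [3.072, -0.649, -0.001]
contact_force: [0.6, -0.1, -2.1]
grip_width: 0.0129
gripper_force: 69.3
```

```bash
python3 - <<'E'
from h import *
T=[]
for i in range(4):
    o=get_obs();T.append(o['tcp_pos']);p=viewer.grab_frame(('wrist','top','side','wrist')[i])
    if i==1: save(p,'t7.png');t=p
    if i==0: w,ow=p,o
print(np.array(T).round(4).tolist())
z=.1379-.0332+.1
print(sockets(w,ow,np.array([.5313,.2345,-.413]),z))
B=blue(t);M=np.zeros_like(B);q=proj(t,[[.5313,.2345,z]])[0].astype(int);M[q[1]-45:q[1]+45,q[0]-45:q[0]+45]=B[q[1]-45:q[1]+45,q[0]-45:q[0]+45]
print(fittray(t,M,[.5313,.2345,-.413],(z-.046,z)))
E
python3 go.py .5313 .2345 .03 -.413
```

```text
[[0.5305, 0.2318, 0.1378], [0.5305, 0.2321, 0.138], [0.5306, 0.2325, 0.1381], [0.5307, 0.2329, 0.1382]]
0 [140.7  92.9] [147.9  87.2] [ 14  22 184]
(array([ 0.53166313,  0.23173427, -0.42057336]), array([-0.,  0.]))
(array([ 0.53612912,  0.21370257, -0.24715477]), np.float64(0.4678538626390448))
yaw -0.4153 t 16.95 tilt [ 2.e-04 -5.e-04 -1.e+00]
[0.5313, 0.2345, 0.03, -0.413] [-0.0001, -0.0069, 0.5412, -0.0015]
```

>>> play_rows(commands=[[[1, 0.002, -0.006, 0.05, -0.001], [1, 0.002, -0.006, 0.15, -0.001], [1, 0.002, -0.006, 0.25, -0.001], [1, 0.002, -0.006, 0.34, -0.001], [1, 0.002, -0.006, 0.4, -0.001], [1, 0.002, -0.006, 0.44, -0.001], [1, 0.002, -0.006, 0.45, -0.001], [1, 0.002, -0.006, 0.45, -0.001], [1, 0.002, -0.006, 0.45, -0.001], [1, 0.002, -0.006, 0.45, -0.001], [1, 0.002, -0.006, 0.45, -0.001], [1, 0.002, -0.006, 0.45, -0.001]]])

```text
clock: 17.95
tcp_pos: [0.5321, 0.2355, 0.0488]
orientation: [-3.074, 0.644, -0.002]
contact_force: [0.0, 0.2, -2.1]
grip_width: 0.0126
gripper_force: 69.4
```

```bash
python3 go.py .5318 .2345 .0415 -.413; python3 - <<'E'
from h import *
o=get_obs();p=viewer.grab_frame('wrist');print(o['tcp_pos'],o['contact_force'])
V=p['pixels'].max(2);print(blue(p)[:,:].any(1).nonzero()[0][[0,-1]])
q=viewer.grab_frame('side');o=get_obs()
# lower tray now: check full tray pose from side, near walls
for t in('full_tray','top_spare'):
  for d in viewer.trace(q,t)[:2]: print(t,d['score'],d['rect'])
z=o['tcp_pos'][2]-.0332+.1
print(proj(q,traypts([.5318,.2345,-.413],(.012,.054,z-.046,z))).round().tolist())
E
```

```text
yaw -0.4128 t 17.95 tilt [ 1.3e-03  5.0e-04 -1.0e+00]
[0.5318, 0.2345, 0.0415, -0.413] [0.0004, 0.0053, 0.0367, 0.0002]
[0.53213667 0.23550432 0.04884703] [ 0.0362366   0.20721576 -2.10171688]
[ 53 399]
full_tray 0.74 [256.1, 215.1, 370.1, 296.6]
full_tray 0.37 [274.2, 182.2, 290.6, 216.4]
top_spare 0.76 [255.1, 220.7, 367.2, 296.7]
[[259.0, 267.0], [313.0, 313.0], [360.0, 280.0], [304.0, 241.0], [257.0, 254.0], [313.0, 300.0], [361.0, 267.0], [304.0, 228.0], [257.0, 249.0], [313.0, 295.0], [361.0, 262.0], [304.0, 224.0], [255.0, 234.0], [313.0, 279.0], [362.0, 246.0], [303.0, 209.0]]
```

>>> play_rows(commands=[[[1, 0, 0.005, 0.01, 0], [1, 0, 0.005, 0.02, 0], [1, 0, 0.005, 0.025, 0], [1, 0, 0.005, 0.03, 0], [1, 0, 0.005, 0.035, 0], [1, 0, 0.005, 0.04, 0], [1, 0, 0.005, 0.045, 0], [1, 0, 0.005, 0.05, 0], [1, 0, 0.005, 0.05, 0]]])

```text
clock: 18.9
tcp_pos: [0.5311, 0.2344, 0.0379]
orientation: [3.075, -0.643, -0.0]
contact_force: [-1.3, -0.1, -2.5]
grip_width: 0.0131
gripper_force: 69.4
```

>>> play_rows(commands=[[[1, 0, 0, 0.004, 0], [1, 0, 0, 0.008, 0], [1, 0, 0, 0.012, 0], [1, 0, 0, 0.016, 0], [1, 0, 0, 0.019, 0], [1, 0, 0, 0.019, 0], [1, 0, 0, 0.019, 0]]])

```text
clock: 19.48
tcp_pos: [0.5312, 0.2344, 0.0343]
orientation: [3.075, -0.644, -0.0]
contact_force: [-0.1, -0.5, -3.1]
grip_width: 0.0127
gripper_force: 69.3
```

>>> play_rows(commands=[[[1, 0, 0, 0.003, 0], [1, 0, 0, 0.006, 0], [1, 0, 0, 0.006, 0], [1, 0, 0, 0.006, 0]]])

```text
clock: 19.82
tcp_pos: [0.5313, 0.2345, 0.0332]
orientation: [-3.075, 0.644, -0.0]
contact_force: [0.0, -0.5, -2.1]
grip_width: 0.0129
gripper_force: 69.6
```

>>> play_rows(commands=[[[1, 0, 0, 0.003, 0], [1, 0, 0, 0.004, 0], [1, 0, 0, 0.004, 0], [1, 0, 0, 0.004, 0]]])

```text
clock: 20.15
tcp_pos: [0.5314, 0.2345, 0.0332]
orientation: [3.075, -0.644, 0.001]
contact_force: [-2.8, -1.9, 6.2]
grip_width: 0.0129
gripper_force: 70.8
```

>>> play_rows(commands=[[[1, 0, 0, 0.003, 0], [1, 0, 0, 0.004, 0], [1, 0, 0, 0.004, 0], [1, 0, 0, 0.004, 0]]])

```text
clock: 20.48
tcp_pos: [0.5314, 0.2345, 0.0331]
orientation: [3.075, -0.644, 0.001]
contact_force: [-4.5, -2.6, 13.1]
grip_width: 0.0127
gripper_force: 71.8
```

Seated at the exact grip height (0.0332), with rising contact force. I'll relieve the load, release and go up.

>>> play_rows(commands=[[[1, 0, 0, -0.004, 0], [1, 0, 0, -0.006, 0], [0.5, 0, 0, -0.006, 0], [0.2, 0, 0, -0.006, 0], [0.1, 0, 0, -0.006, 0], [0.1, 0, 0, -0.006, 0], [0.1, 0, 0, -0.006, 0], [0.1, 0, 0, -0.1, 0], [0.1, 0, 0, -0.25, 0], [0.1, 0, 0, -0.45, 0], [0.1, 0, 0, -0.65, 0], [0.1, 0, 0, -0.65, 0]]])

```text
clock: 21.48
tcp_pos: [0.5356, 0.2373, 0.1696]
orientation: [-3.067, 0.642, -0.016]
contact_force: [1.1, -0.0, -0.2]
grip_width: 0.0383
gripper_force: 0.0
```

```bash
python3 go.py .47 .24 .21 -.413
```

```text
yaw -0.4128 t 21.48 tilt [ 0.0116  0.0059 -0.9999]
[0.47, 0.24, 0.21, -0.413] [-0.3041, 0.117, -0.2057, 0.0001]
```

>>> play_rows(commands=[[[0.1, -0.1, 0, -0.1, 0], [0.1, -0.2, 0, -0.2, 0], [0.1, -0.3, 0, -0.25, 0], [0.1, -0.3, 0, -0.25, 0], [0.1, -0.3, 0, -0.25, 0], [0.1, -0.3, 0, -0.25, 0], [0.1, -0.3, 0, -0.25, 0]]])

```text
clock: 22.07
tcp_pos: [0.4768, 0.2574, 0.2106]
orientation: [3.073, -0.646, -0.001]
contact_force: [0.4, 1.1, 0.1]
grip_width: 0.0388
gripper_force: 0.0
```

```bash
python3 - <<'E'
from h import *
o=get_obs();p=viewer.grab_frame('wrist');s=np.array([.5318,.2345,-.413])
print(o['tcp_pos'],sockets(p,o,s,.1))
for z in(.098,.1,.103): # free scale check: residual-based height/tilt
    print(z,sockets(p,o,s,z)[1])
q=viewer.grab_frame('top');B=blue(q)
for nm,g,zz in(('stack',s,.1),('lower',np.array([.5151,-.227,-.083]),.054)):
    u,v=proj(q,[[g[0],g[1],zz]])[0].astype(int);M=np.zeros_like(B);M[v-38:v+38,u-38:u+38]=B[v-38:v+38,u-38:u+38]
    print(nm,fittray(q,M,g,(.008,zz)))
E
```

```text
0 [246.8  23.8] [247.1  25.5] [ 15  16 224]
1 [259.4 211.5] [259.8 211.6] [ 13  11 119]
2 [379.1 211.5] [379.2 212.5] [ 14  12 161]
3 [391.3  23.9] [391.   24.7] [ 15  16 218]
[0.47677917 0.2574237  0.21056553] (array([ 0.53094678,  0.23473106, -0.41167004]), array([-0.1, -0.4, -0.1,  0.7,  0. , -0.4,  0.2,  0.2]))
0 [247.4  24.4] [247.1  25.5] [ 15  16 224]
1 [259.7 210.8] [259.8 211.6] [ 13  11 119]
2 [378.7 210.8] [379.2 212.5] [ 14  12 161]
3 [390.7  24.4] [391.   24.7] [ 15  16 218]
0.098 [ 0.4  0.   0.3  0.  -0.3 -1.1 -0.3  0.7]
0 [246.8  23.8] [247.1  25.5] [ 15  16 224]
1 [259.4 211.5] [259.8 211.6] [ 13  11 119]
2 [379.1 211.5] [379.2 212.5] [ 14  12 161]
3 [391.3  23.9] [391.   24.7] [ 15  16 218]
0.1 [-0.1 -0.4 -0.1  0.7  0.  -0.4  0.2  0.2]
0 [246.  23.] [247.1  25.5] [ 15  16 224]
1 [258.8 212.6] [259.8 211.6] [ 13  11 119]
2 [379.6 212.5] [379.2 212.5] [ 14  12 161]
3 [392.   23.1] [391.   24.7] [ 15  16 218]
0.103 [-0.9 -1.1 -0.6  1.9  0.6  0.7  1.  -0.5]
stack (array([ 0.53175585,  0.2355742 , -0.41104076]), np.float64(0.07206247781327653))
lower (array([ 0.51290146, -0.22713078, -0.07718223]), np.float64(0.02826621720116618))
```

The rim heights fit z = 0.100 m at all four corners, so the tray is level and seated. It sits within 1 mm of the ring tray, and the lower spare hasn't moved.

```bash
python3 -c "
from bench import r
print(r.hand_in())"
```

```text
the job is handed in; nothing more can be done
None
```

The job is handed in at about 22 s: the last ring stands in the ring tray's free place, the top empty tray is seated level on that tray, and the lower spare is where it was. The gripper is open and clear, and no verdict came back.

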